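# Wipe the offcuts off the raised plate into the catch tray

### The job

Slide the empty grey tray along the table until it stops against the stand of the raised plate, squarely under the plate's open edge. Then take the scraper block by its wooden grip, set its flat foot down on the plate behind the steel offcuts, press it down firmly but not hard (5 to 20 N) and, keeping it pressed to the plate right up to the open edge, wipe all four offcuts over that edge into the tray, in as many strokes as it takes. Stand the scraper block upright on the table again; do not touch the offcuts with the fingers, and leave the tin, the tape roll and the stamp where they are.

Things in the scene. Friction and masses are not known exactly. Their poses are not given: they have to be found in the camera images.
- wipe_plate: Raised steel plate fixed on a grey stand, 176 (x) x 280 (y) mm, top 64 mm above the table. Origin: centre of its underside, on the table; z up; it may be turned a little. Aluminium rims, 8 mm above the plate, along both x sides (inner faces at x = +-82 mm) and the back (inner face y = -134 mm); the +y end is open.
- open_edge (a point): Middle of the plate's open edge, on its top (plate frame 0, 140, 64 mm); axes as the plate's. Under it the plate overhangs the stand, whose flat end face is at y = +115 mm in the plate frame; the underside of the overhang is 52 mm above the table. The plate rests on stiff rubber buffers and gives about 1 mm per 8 N, at most 4 mm.
- catch_tray: Loose open grey plastic tray, 190 (x) x 130 (y) x 44 (z) mm, walls and floor 4 mm, 0.5 kg, on the table a few centimetres out (+y) from the plate's open end. Origin: centre of its underside. Home: its long wall touches the stand's end face, its origin then at about y = +180 mm in the plate frame.
- scraper_block: Loose scraper block standing upright on the table on the robot's side of the plate. Black foot 100 (x) x 32 (y) x 28 (z) mm, flat underneath, steel-faced upright long sides; above it a wooden grip 66 (x) x 26 (y) mm, from 28 to 75 mm height, to be pinched across its y. Origin: centre of its underside. About 0.25 kg.
- scraper_grip (a point): Point to grip: centre of the scraper block's wooden grip, 54 mm above its underside; axes as the block's.
- offcut_flat: Loose flat steel offcut 62 (x) x 20 (y) x 8 (z) mm on the plate. Origin: centre of its underside.
- offcut_angle: Loose steel angle offcut 60 (x) x 24 (y) x 24 (z) mm on the plate, upright leg at +y. Origin: centre of its underside.
- offcut_channel: Loose steel channel offcut 60 (x) x 24 (y) x 16 (z) mm on the plate. Origin: centre of its underside.
- offcut_bar: Loose square steel bar offcut 62 (x) x 16 (y) x 16 (z) mm on the plate. Origin: centre of its underside.
- tin: Bystander: round red tin, 57 mm across, 41 mm tall, right of the plate. Origin: centre of its underside.
- tape: Bystander: roll of tape lying flat, 98 mm across, 26 mm high, on the left near the robot. Origin: centre of its underside.
- stamp: Bystander: hand stamp standing upright, 26 x 38 x 56 mm, behind the closed end of the plate. Origin: centre of its underside.
Not all that is in view belongs to the job. What is shaped like the offcut_bar but blue or purple is not meant.

How it is judged (in metres and radians):
On the way, in this order (a step that is already met when the one before it is completed fails the run):
1. the tray is home against the stand, under the open edge (y of catch_tray in the frame of wipe_plate between 0.165 and 0.195 m and x of catch_tray in the frame of wipe_plate between -0.025 and 0.025 m and angle between the x axis of catch_tray and the x axis of wipe_plate, either way round below 0.2 rad), for 0.2 s.
2. the scraper block bears on the back half of the plate with more than 4 N, standing flat (contact force between scraper_block and wipe_plate above 4 N and y of scraper_block in the frame of wipe_plate below -0.06 m and height (world z) of scraper_block above 0.055 m and angle between scraper_block's own z axis and vertical below 0.15 rad), for 0.1 s.
3. the scraper block, carried through to the last 45 mm before the open edge, still bears on the plate with more than 3 N (contact force between scraper_block and wipe_plate above 3 N and y of scraper_block in the frame of wipe_plate above 0.095 m and height (world z) of scraper_block above 0.055 m and angle between scraper_block's own z axis and vertical below 0.2 rad), for 0.06 s.
At the end, for the whole second after the job is handed in: All four offcuts rest inside the tray (origins within its walls, below 55 mm); the tray is home (origin at y 165 to 195 mm, x within 25 mm in the plate frame, square within 0.2 rad); the scraper block stands on the table at rest, upright within 0.1 rad (all of step 1 and x of offcut_flat in the frame of catch_tray between -0.092 and 0.092 m and y of offcut_flat in the frame of catch_tray between -0.064 and 0.064 m and height (world z) of each of offcut_flat, offcut_angle, offcut_channel, offcut_bar below 0.055 m and linear speed of each of offcut_flat, offcut_angle, offcut_channel, offcut_bar below 0.03 m/s and x of offcut_angle in the frame of catch_tray between -0.092 and 0.092 m and y of offcut_angle in the frame of catch_tray between -0.064 and 0.064 m and x of offcut_channel in the frame of catch_tray between -0.092 and 0.092 m and y of offcut_channel in the frame of catch_tray between -0.064 and 0.064 m and x of offcut_bar in the frame of catch_tray between -0.092 and 0.092 m and y of offcut_bar in the frame of catch_tray between -0.064 and 0.064 m and height (world z) of scraper_block below 0.008 m and angle between scraper_block's own z axis and vertical below 0.1 rad and linear speed of scraper_block below 0.02 m/s); the robot touches nothing.
It fails at once if the scraper block is pressed on the plate with more than 35 N (contact force between scraper_block and wipe_plate above 35 N).
It fails at once if the fingers touch an offcut (contact force between the fingers and offcut_flat above 0.5 N or contact force between the fingers and offcut_angle above 0.5 N or contact force between the fingers and offcut_channel above 0.5 N or contact force between the fingers and offcut_bar above 0.5 N).
It fails at once if a bystander (tin, tape roll, stamp) is moved more than 30 mm (distance of any of tin, tape, stamp from where it was at the start of the episode above 0.03 m).
It also fails if it takes over 72 s, if anything falls off the work surface, if the arm or the gripper's body presses on something with over 40 N, if the wrist force passes 120 N, or if a joint passes its speed limit or range.

### The arm

A 6-joint arm with a two-finger parallel gripper is mounted at the origin on a cart in front of the work surface, level with it; the furniture and walls round the work are solid. World frame = base frame: x ahead of the robot, y to its left, z up, the work surface at z = 0. Lengths are in mm, angles in rad, forces in N, time in s.
With the tool pointing down it reaches from about 350 to 775 mm from the base axis. Payload 7.3 kg.
Tool frame: the origin (TCP) lies at the very end of the fingers, on their centre line; the grasp point (between the pads) lies 19 mm behind it; z points along the fingers, y is the line along which they close (so a half turn about z gives the same grasp; the last joint's range is limited). The gripper opens to 92 mm and grips with 3 to 60 N. Pads are 19 mm wide; open, the fingers measure 130 mm over their backs; the gripper's body (75 mm by 190 mm) begins 47 mm behind the grasp point.
Start: joints at [1.004, 0.342, 1.524, -0, 1.275, -0.146], TCP at [214.446, 479.226, 226.741] pointing down, gripper open.
Joint ranges: [-2.53, 2.53], [-0.77, 2.02], [0.04, 2.7], [-1, 4.14], [0.28, 2.66], [-3.11, 3.11]. Speed limits (rad/s): [2.57, 2.57, 3.14, 3.14, 3.14, 3.14].

### API

Orientations are given as [roll, pitch, yaw] about the fixed x, y, z axes, in that order (R = Rz(yaw) Ry(pitch) Rx(roll)).
In Python, from plant import get_obs, optics, ticket, finder gives the robot as it stands.
- The arm moves only by the tool send_rows, never from a script. Its arguments are lists of equal length, an entry for each row: "offset": the shift along the tool's x, y, z scaled (see below), a list of three; "delta_rot": the turn, a rotation vector about the tool's x, y, z scaled (see below), a list of three. In form: {"offset": [[dx, dy, dz], ...], "delta_rot": [[rx, ry, rz], ...]}. A call has 1 to 8 rows; each row is the pose to reach, as a shift and turn from the pose commanded when the call began, along the tool's axes at that moment, turning the shorter way round; what a row does not reach only later rows make up. The controller multiplies each number of a shift by 120 mm and each number of a turn by 360 degrees. A row lasts 1/8 s, in which the tool goes at most 62.5 mm and 10.7 degrees, less where a joint would pass 70% of its speed; a pose out of reach is approached as far as the arm can. A call with a number of a shift or a turn outside -1 to 1 is refused whole. A call with a gripper value outside its range is refused whole. "grip" is the opening, from 0 (shut) to 1 (fully open), set as the call begins (left out, the last holds). The fingers move at their own pace and stop on an object; the grip force is fixed at half the most. Time passes only in rows, so rows that repeat a pose let the fingers close. It gives the time, the measured TCP pose, the force, the opening and the grip force at its end, in the units of the state.
- get_obs(): the state, without advancing time (a new reading comes with each control period).
- optics.capture(name): name is "side" or "top"; returns the picture (480x640x3 uint8, red, green, blue); there is no depth.
- optics.get_calibration(name): a dict with "fx", "fy", "cx", "cy" (pixels), "k1" (the pictures are not rectified: a ray, as slopes to the right and down, at radius r is drawn at 1 + k1 r^2 times it, then the intrinsics apply), "world_from_camera" (4x4, takes a point from camera to world coordinates). Camera axes: x right, y down, z forward; pixel columns grow to the right and rows downward; lengths in mm; the calibration is good to about 2 mm. A picture is of the moment at which its call begins. get_calibration takes no time and is no camera call.
- ticket.close_job(): hands the job in; it is judged then, once.
Trained networks look in the newest picture that a camera, given by its name, has taken for a name from the list of things; names that differ only in an ending like _2 or _b are one class to them, and where a whole thing is asked for, a point or a joint stands for the part that bears it (a point fixed in the world has none). Each returns a list of dicts, best first, with "confidence" (0 to 1); they miss things now and then, are a little off and sometimes report something else, mostly with a low value. They report only what shows in the picture. A call takes as long as a camera call. They do not tell look-alikes from the thing itself.
- finder.boxes_of(target, camera): "box" ([left, top, right, bottom] in pixels, round what is visible of it).
- finder.silhouettes(target, camera): "region" (480x640 bool, what is visible of it) and "box" ([left, top, right, bottom] in pixels, round what is visible of it).
- finder.pinpoint(target, camera): "uv" ([column, row] in pixels: a listed point, or the origin of a listed thing).
The state is a dict: "time": time; "joint_positions": joint angles; "dq": joint speeds; "tau": joint torques, N m; "tool_pos": TCP position; "tcp_rot": TCP orientation; "contact_force": force on the tool from outside, world axes, zero at the start; "moment": the same for the moment, N m; "grip_width": finger opening in mm; "finger_force": force on a finger pad.
Only numpy, scipy, OpenCV 4.12 (cv2) and the standard library are available. Lean on these libraries where they do the work, as an engineer would, in place of code of your own. Each camera call takes 0.05 s, during which the arm holds its last target. There are 200 camera calls.

## Working session

There is one attempt and no reset: what is moved stays moved. The work goes in short steps, Python scripts to look and compute and a tool call to move; the robot and the scene stay as the last step left them, time stands still between calls to the robot, and variables do not carry over. Pictures are saved under pics/ and viewed, at most 10 in all, crops included, and the job is handed in when it is done.

Besides the shell and the picture viewer there is one more tool, called after "Call:" in YAML: its name, and indented under it one key for each argument. send_rows: Moves the arm, as the interface text tells. Its arguments: {"type":"object","properties":{"offset":{"type":"array"},"delta_rot":{"type":"array"},"grip":{"type":"number"}},"required":["offset","delta_rot"]}

```bash
mkdir -p pics; ls
cat > h.py <<'E'
import numpy as np, cv2
from plant import get_obs, optics, ticket, finder
from scipy.spatial.transform import Rotation as R
def ray(cam,uv):
    c=optics.get_calibration(cam); T=np.array(c["world_from_camera"],float)
    K=np.array([[c["fx"],0,c["cx"]],[0,c["fy"],c["cy"]],[0,0,1.]])
    p=cv2.undistortPoints(np.array(uv,float).reshape(-1,1,2),K,np.array([c["k1"],0,0,0.])).reshape(-1,2)
    d=np.c_[p,np.ones(len(p))]@T[:3,:3].T
    return T[:3,3],d
def at_z(cam,uv,z):
    o,d=ray(cam,uv); return o+d*((z-o[2])/d[:,2:3])
def proj(cam,P):
    c=optics.get_calibration(cam); T=np.linalg.inv(np.array(c["world_from_camera"],float))
    K=np.array([[c["fx"],0,c["cx"]],[0,c["fy"],c["cy"]],[0,0,1.]])
    q=np.atleast_2d(P)@T[:3,:3].T+T[:3,3]
    x=q[:,:2]/q[:,2:]; r2=(x**2).sum(1,keepdims=True); x=x*(1+c["k1"]*r2)
    return x*[c["fx"],c["fy"]]+[c["cx"],c["cy"]]
def save(img,n): cv2.imwrite("pics/"+n,cv2.cvtColor(img,cv2.COLOR_RGB2BGR))
E
python3 - <<'E'
from h import *
np.set_printoptions(precision=1,suppress=True)
a=optics.capture("top");b=optics.capture("side");save(a,"top0.png");save(b,"side0.png")
Z=dict(wipe_plate=0,open_edge=64,catch_tray=0,scraper_block=0,scraper_grip=54,offcut_flat=64,offcut_angle=64,offcut_channel=64,offcut_bar=64,tin=0,tape=0,stamp=0)
for cam in("top","side"):
  print(cam,np.array(optics.get_calibration(cam)["world_from_camera"])[:3,3])
  for n,z in Z.items():
    for r in finder.pinpoint(n,cam)[:3]: print(n,round(r["confidence"],2),np.array(r["uv"]),at_z(cam,r["uv"],z)[0][:2])
o=get_obs();print({k:np.round(v,3) for k,v in o.items()})
E
```

```text
pics
top [ 492.1  -16.7 1184.9]
open_edge 0.64 [363.  234.8] [554.9 -89.8]
catch_tray 0.92 [226.8 225.7] [573.7 197.3]
scraper_block 0.78 [367.7 291.9] [ 437.4 -105.4]
scraper_block 0.75 [323.7 243.8] [538.  -10.6]
scraper_block 0.64 [336.8 219.9] [589.4 -37.7]
scraper_grip 0.76 [371.4 290.9] [ 442.  -108.8]
offcut_flat 0.56 [361.3 236.7] [551.  -86.4]
offcut_angle 0.78 [354.7 195.6] [633.9 -72.1]
offcut_channel 0.64 [324.8 242.3] [538.6 -13.1]
offcut_bar 0.73 [316.1 199.8] [624.3   5.8]
offcut_bar 0.59 [303.  151.8] [721.9  33.9]
offcut_bar 0.59 [325.4 300. ] [422.8 -16. ]
tin 0.67 [468.9 253.9] [ 521.1 -319.7]
tin 0.55 [372.8 291.4] [ 438.6 -116.2]
tin 0.38 [317.6 201.4] [628.5   3.8]
tape 0.83 [195.  321.3] [368.7 261.2]
stamp 0.48 [437.8 187. ] [ 663.1 -252.6]
side [ 363.6 -709.1  611. ]
wipe_plate 0.57 [344.1 278.4] [581.5 -42. ]
wipe_plate 0.48 [228.9 215.1] [362.  257.1]
wipe_plate 0.47 [333.  272.2] [563.8 -17.4]
open_edge 0.87 [321.1 220.3] [562.4  89.5]
catch_tray 0.59 [313.9 222. ] [566.4 179.3]
scraper_block 0.69 [281.3 313.6] [ 435.8 -114.3]
scraper_grip 0.97 [279.2 292.4] [ 434.5 -112.5]
offcut_flat 0.78 [334.5 271.2] [546.4 -87.6]
offcut_angle 0.83 [375.3 264.3] [630. -85.]
offcut_channel 0.61 [321.3 247.1] [539.6  -7.5]
offcut_bar 0.56 [269.4 279.7] [420.9 -84.9]
offcut_bar 0.5 [356.6 237.5] [620.7   9.1]
offcut_bar 0.49 [396.2 246.5] [691.7 -39.2]
tin 0.95 [356.4 391.3] [ 525.3 -313.1]
tape 0.8 [229.3 211.1] [364.3 276. ]
stamp 0.65 [418.8 344.5] [ 663.2 -245.1]
{'time': np.float64(1.3), 'joint_positions': array([ 1. ,  0.3,  1.5, -0. ,  1.3, -0.1]), 'dq': array([-0.,  0.,  0.,  0.,  0., -0.]), 'tau': array([  0. , -43.1, -24.4,   0.1,   0. ,  -0. ]), 'tool_pos': array([214.4, 479.2, 226.7]), 'tcp_rot': array([3.1, 0. , 2.7]), 'contact_force': array([ 0.5, -0.1,  0.6]), 'moment': array([0. , 0.1, 0. ]), 'finger_force': np.float64(0.0), 'grip_width': np.float64(91.798)}
```

View pics/top0.png

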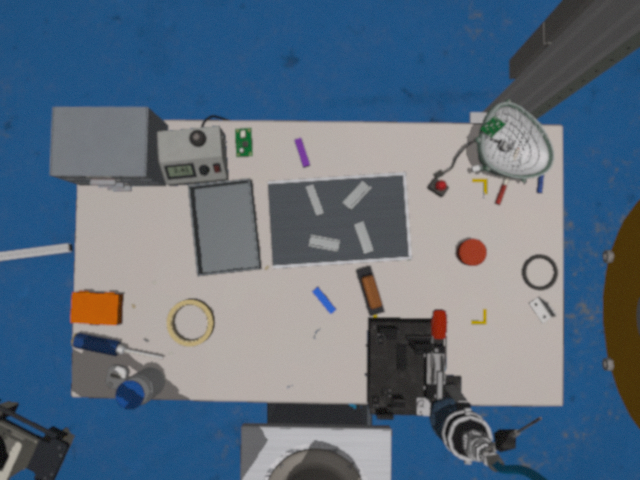

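View pics/side0.png

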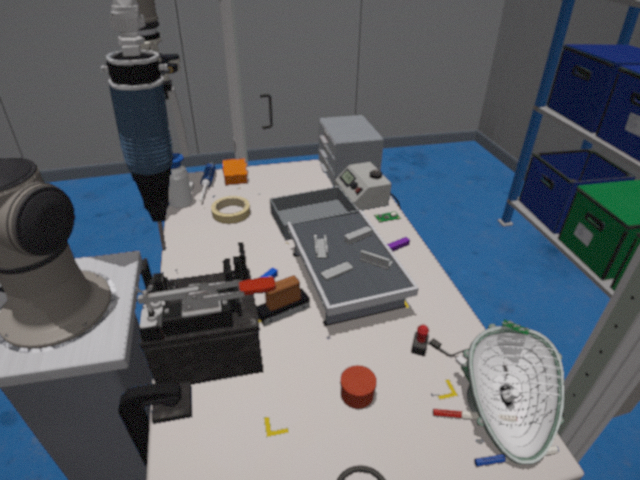

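Top view: plate at columns 268–410, rows 175–265, with its open end to the left (world +y); tray at (226,226); scraper at (370,290) beside the black toolbox (400,365). Offcuts are at (316,200), (357,195), (324,242) and (363,237). The blue bar (325,300) and purple bar (302,152) are decoys.

For the bar, candidates are the grey ones on the plate; for the scraper, the black/wood block (370,290), with the toolbox's red tool (438,325) as a look-alike. I'll check with one close crop.

Run:
```python
from h import *
np.set_printoptions(precision=1,suppress=True)
a=cv2.cvtColor(cv2.imread("pics/top0.png"),cv2.COLOR_BGR2RGB)
c=cv2.resize(a[165:335,185:425],None,fx=3.3,fy=3.3,interpolation=cv2.INTER_CUBIC);save(c,"crop.png")
for cam,ns in(("top",["wipe_plate","catch_tray","scraper_block"]),("side",["scraper_block"])):
  for n in ns:
    for r in finder.silhouettes(n,cam)[:2]:
      m=r["region"].astype(np.uint8); cs=cv2.findContours(m,0,2)[0]; cc=max(cs,key=cv2.contourArea)
      q=cv2.boxPoints(cv2.minAreaRect(cc)); z={"wipe_plate":72,"catch_tray":44,"scraper_block":28}[n]
      print(cam,n,round(r["confidence"],2),q.tolist()); P=at_z(cam,q,z); print(P[:,:2].tolist(),P.mean(0))
```

```text
top wipe_plate 0.97 [[265.9390869140625, 180.147216796875], [406.50762939453125, 170.10659790039062], [412.8680419921875, 259.15228271484375], [272.29949951171875, 269.1929016113281]]
[[661.7631939885932, 107.23585886199538], [685.9010169913231, -175.14180156021717], [507.22952261088517, -189.33895898865097], [482.9197001759504, 91.02138762102749]] [584.5 -41.6  72. ]
top catch_tray 0.9 [[186.55819702148438, 184.13497924804688], [251.6586151123047, 177.058837890625], [261.64691162109375, 268.951416015625], [196.54649353027344, 276.0275573730469]]
[[655.8503593353278, 275.19071408954426], [672.1004093624614, 140.05704320517015], [482.83642939504347, 115.62485762021095], [466.11897716781516, 249.663373419719]] [569.2 195.1  44. ]
top scraper_block 0.97 [[355.47119140625, 269.734130859375], [371.3876953125, 265.11322021484375], [384.76678466796875, 311.19671630859375], [368.85028076171875, 315.817626953125]]
[[484.1191733709417, -77.41435870770985], [494.1921234875862, -110.28161399186797], [399.34356794121993, -139.1258155523856], [389.30741509512217, -106.34294039822629]] [ 441.7 -108.3   28. ]
side scraper_block 0.74 [[248.11795043945312, 293.2680969238281], [297.74932861328125, 271.4302673339844], [312.7748107910156, 305.5790710449219], [263.1434326171875, 327.4169006347656]]
[[378.94908493858435, -74.1229459427941], [484.85596438862325, -31.01753564091871], [493.26101082026855, -133.92564280678369], [395.57313996151447, -168.09306283873002]] [ 438.2 -101.8   28. ]
```

View pics/crop.png

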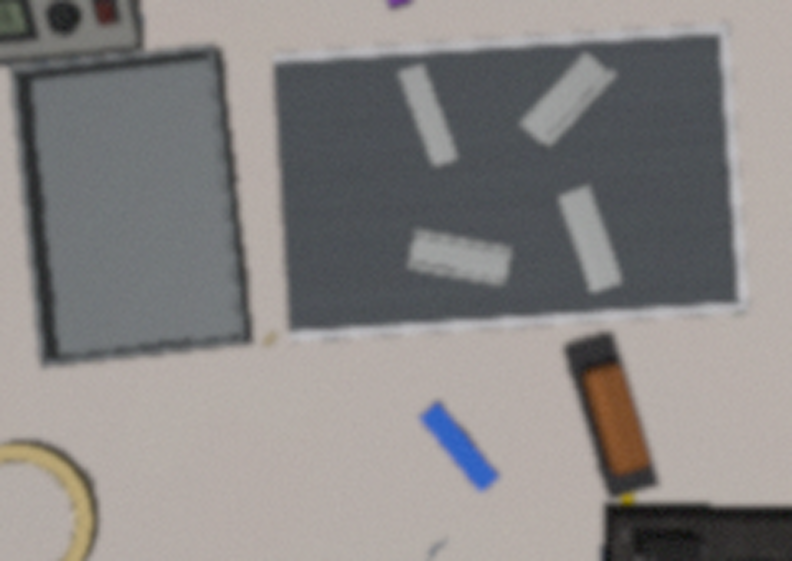

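Crop: it confirms the scraper at (370,290), black foot with wooden grip. The grey offcuts on the plate are bar (314,200), angle (357,195), channel (324,243) and flat (364,238); blue and purple lie off the plate. Next I'll refine the plate pose and check the clearances.

```bash
cat >> h.py <<'E'
import json
def tri(u1,u2):
    (a,d),(b,e)=ray("top",u1),ray("side",u2); d=d[0];e=e[0]
    s=np.linalg.lstsq(np.c_[d,-e],b-a,rcond=None)[0]; p,q=a+s[0]*d,b+s[1]*e
    return (p+q)/2,np.linalg.norm(p-q)
def plan(wps,commit=True):
    """wps: (x,y,z,yaw) world, tool down; prints rows from the stored command"""
    c=json.load(open("cmd.json")); p0=np.array(c[:3]); R0=R.from_euler("xyz",[np.pi,0,c[3]])
    off=[];rot=[]
    for x,y,z,w in wps:
        off.append(np.round(R0.inv().apply(np.array([x,y,z])-p0)/120,3).tolist())
        rot.append([0,0,round(-((w-c[3]+np.pi)%(2*np.pi)-np.pi)/(2*np.pi),3)])
    print(json.dumps({"offset":off,"delta_rot":rot}))
    e=p0+R0.apply(np.array(off[-1])*120)
    if commit: json.dump([*e,c[3]-rot[-1][2]*2*np.pi],open("cmd.json","w"))
E
python3 - <<'E'
from h import *
np.set_printoptions(precision=1,suppress=True)
o=get_obs(); print(o["tool_pos"],np.round(o["tcp_rot"],4)); json.dump([*map(float,o["tool_pos"]),float(o["tcp_rot"][2])],open("cmd.json","w"))
f=lambda u:(np.array(u)/3.3+[185,165]).tolist()
q=[f(u) for u in[(275,55),(727,25),(745,307),(289,337)]]
P=at_z("top",q,[[72]]*4) if 0 else at_z("top",q,72); print(P,P.mean(0),np.linalg.norm(P-np.roll(P,1,0),axis=1))
d=P[0]+P[3]-P[1]-P[2]; print("yaw",np.arctan2(-d[0],d[1]))
t=[f(u) for u in[(12,70),(220,48),(251,342),(43,364)]]
T=at_z("top",t,44);print(T,T.mean(0),np.linalg.norm(T-np.roll(T,1,0),axis=1)); e=T[0]-T[3]; print("yaw",np.arctan2(e[1],e[0]))
print("supply",tri([227,180],[389,181]),at_z("top",[[227,185]],0),at_z("side",[[391,202]],0))
print("toolbox edge at z 80,110", [at_z("top",[[370,318],[430,318]],z)[:,:2] for z in(80,110)])
print("red",tri([440,312],[272,284]))
print("edge side mid",proj("side",[[570.4,91,64]]), proj("side",[[441,-108,54]]))
E
```

```text
[214.4 479.2 226.7] [ 3.1 -0.   2.7]
[[ 658.7  102.3   72. ]
 [ 680.9 -172.8   72. ]
 [ 509.4 -185.1   72. ]
 [ 487.1   90.5   72. ]] [584.  -41.2  72. ] [172.1 276.  171.9 276.6]
yaw 0.08055344417761721
[[651.6 270.7  44. ]
 [666.9 139.9  44. ]
 [483.5 116.8  44. ]
 [467.7 246.6  44. ]] [567.4 193.5  44. ] [185.5 131.7 184.9 130.7]
yaw 0.13033796676592016
supply (array([698.1, 163.2, 109.5]), np.float64(90.93642287204379)) [[661.3 198.9   0. ]] [[789.4 228.9   0. ]]
toolbox edge at z 80,110 [array([[ 389.7, -104.6],
       [ 391.4, -223.1]]), array([[ 392.4, -102.2],
       [ 394.2, -217.5]])]
red (array([ 411.4, -223.1,  176.1]), np.float64(0.29310955797543414))
edge side mid [[324.4 219.5]] [[282.3 290.3]]
```

```bash
cat >> h.py <<'E'
PC=np.array([584.2,-41.4]); PW=0.083
def pl(x,y): return PC+[x*np.cos(PW)-y*np.sin(PW),x*np.sin(PW)+y*np.cos(PW)]
def topl(p): d=np.array(p)[:2]-PC; return [d[0]*np.cos(PW)+d[1]*np.sin(PW),-d[0]*np.sin(PW)+d[1]*np.cos(PW)]
YB=np.pi/2+PW
E
python3 - <<'E'
from h import *
a=[*pl(-5,325)]
print(a,get_obs()["tcp_rot"],topl([567.4,193.5]))
plan([(*a,150,YB)]*7+[(*a,90,YB)])
plan([(*a,45,YB)]+[(*a,20,YB)]*3+[(*pl(-5,317),20,YB)]*2)
E
```

```text
[np.float64(552.273173744468), np.float64(282.06665634227136)] [ 3.14147697e+00 -5.72941644e-06  2.72075064e+00] [np.float64(2.7321566351603472), np.float64(235.48415088944085)]
{"offset": [[-3.241, -0.35, 0.64], [-3.241, -0.35, 0.64], [-3.241, -0.35, 0.64], [-3.241, -0.35, 0.64], [-3.241, -0.35, 0.64], [-3.241, -0.35, 0.64], [-3.241, -0.35, 0.64], [-3.241, -0.35, 1.14]], "delta_rot": [[0, 0, 0.17], [0, 0, 0.17], [0, 0, 0.17], [0, 0, 0.17], [0, 0, 0.17], [0, 0, 0.17], [0, 0, 0.17], [0, 0, 0.17]]}
{"offset": [[0.0, 0.0, 0.375], [0.0, 0.0, 0.583], [0.0, 0.0, 0.583], [0.0, 0.0, 0.583], [-0.066, 0.0, 0.583], [-0.066, 0.0, 0.583]], "delta_rot": [[0, 0, -0.0], [0, 0, -0.0], [0, 0, -0.0], [0, 0, -0.0], [0, 0, -0.0], [0, 0, -0.0]]}
```

```bash
cat >> h.py <<'E'
def go(x,y,z,w):
    c=json.load(open("cmd.json")); p=np.array(c[:3]); t=np.array([x,y,z]); n=int(np.ceil(np.linalg.norm(t-p)/114))
    for i in range(1,n): plan([(*(p+(t-p)*i/n),c[3])]*2)
    dw=abs((w-c[3]+np.pi)%(2*np.pi)-np.pi); plan([(*t,w)]*max(3,int(np.ceil(dw/.18))+1))
E
python3 - <<'E'
from h import *
o=get_obs();json.dump([*map(float,o["tool_pos"]),float(o["tcp_rot"][2])],open("cmd.json","w"))
go(*pl(-5,325),110,YB)
E
```

```text
{"offset": [[-0.81, -0.087, 0.243], [-0.81, -0.087, 0.243]], "delta_rot": [[0, 0, -0.0], [0, 0, -0.0]]}
{"offset": [[-0.81, -0.088, 0.243], [-0.81, -0.088, 0.243]], "delta_rot": [[0, 0, -0.0], [0, 0, -0.0]]}
{"offset": [[-0.811, -0.087, 0.244], [-0.811, -0.087, 0.244]], "delta_rot": [[0, 0, -0.0], [0, 0, -0.0]]}
{"offset": [[-0.81, -0.088, 0.243], [-0.81, -0.088, 0.243], [-0.81, -0.088, 0.243], [-0.81, -0.088, 0.243], [-0.81, -0.088, 0.243], [-0.81, -0.088, 0.243], [-0.81, -0.088, 0.243]], "delta_rot": [[0, 0, 0.17], [0, 0, 0.17], [0, 0, 0.17], [0, 0, 0.17], [0, 0, 0.17], [0, 0, 0.17], [0, 0, 0.17]]}
```

Call:
send_rows:
  offset:
    - [-0.81, -0.087, 0.243]
    - [-0.81, -0.087, 0.243]
  delta_rot:
    - [0, 0, 0]
    - [0, 0, 0]

```text
time: 1.75
tool_pos: [300.1, 429.1, 197.0]
tcp_rot: [-3.141, 0.0, 2.721]
contact_force: [0.4, 0.2, -0.4]
grip_width: 92.1
finger_force: 0.0
```

Call:
send_rows:
  offset:
    - [-0.81, -0.088, 0.243]
    - [-0.81, -0.088, 0.243]
  delta_rot:
    - [0, 0, 0]
    - [0, 0, 0]

```text
time: 2.0
tool_pos: [385.1, 379.2, 167.7]
tcp_rot: [-3.141, 0.0, 2.72]
contact_force: [0.5, 0.2, -0.2]
grip_width: 91.9
finger_force: 0.0
```

Call:
send_rows:
  offset:
    - [-0.811, -0.087, 0.244]
    - [-0.811, -0.087, 0.244]
  delta_rot:
    - [0, 0, 0]
    - [0, 0, 0]

```text
time: 2.25
tool_pos: [469.8, 329.8, 138.3]
tcp_rot: [-3.141, 0.0, 2.719]
contact_force: [0.6, 0.7, 0.8]
grip_width: 91.7
finger_force: 0.0
```

Call:
send_rows:
  offset:
    - [-0.81, -0.088, 0.243]
    - [-0.81, -0.088, 0.243]
    - [-0.81, -0.088, 0.243]
    - [-0.81, -0.088, 0.243]
    - [-0.81, -0.088, 0.243]
    - [-0.81, -0.088, 0.243]
    - [-0.81, -0.088, 0.243]
  delta_rot:
    - [0, 0, 0.17]
    - [0, 0, 0.17]
    - [0, 0, 0.17]
    - [0, 0, 0.17]
    - [0, 0, 0.17]
    - [0, 0, 0.17]
    - [0, 0, 0.17]

```text
time: 3.12
tool_pos: [552.3, 282.0, 109.9]
tcp_rot: [-3.142, -0.0, 1.654]
contact_force: [-0.4, 0.7, 0.2]
grip_width: 91.7
finger_force: 0.0
```

Call:
send_rows:
  offset:
    - [0, 0, 0.4]
    - [0, 0, 0.75]
    - [0, 0, 0.75]
  delta_rot:
    - [0, 0, 0]
    - [0, 0, 0]
    - [0, 0, 0]

```text
time: 3.5
tool_pos: [549.9, 281.1, 16.9]
tcp_rot: [-3.135, 0.002, 1.655]
contact_force: [-0.0, -0.7, 1.0]
grip_width: 91.9
finger_force: 0.0
```

Call:
send_rows:
  offset:
    - [-0.07, 0, 0]
    - [-0.14, 0, 0]
    - [-0.21, 0, 0]
    - [-0.28, 0, 0]
    - [-0.34, 0, 0]
    - [-0.4, 0, 0]
    - [-0.46, 0, 0]
    - [-0.5, 0, 0]
  delta_rot:
    - [0, 0, 0]
    - [0, 0, 0]
    - [0, 0, 0]
    - [0, 0, 0]
    - [0, 0, 0]
    - [0, 0, 0]
    - [0, 0, 0]
    - [0, 0, 0]

```text
time: 4.5
tool_pos: [558.4, 222.8, 22.1]
tcp_rot: [3.138, -0.002, 1.652]
contact_force: [-0.9, 6.3, 4.4]
grip_width: 92.2
finger_force: 3.2
```

Run:
```python
from h import *
o=get_obs();print(topl(o["tool_pos"]))
a=optics.capture("top");c=cv2.resize(a[165:335,185:425],None,fx=3.3,fy=3.3,interpolation=cv2.INTER_CUBIC);save(c,"push1.png")
```

```text
[np.float64(-3.7707244650692076), np.float64(265.40746273176893)]
```

View pics/push1.png

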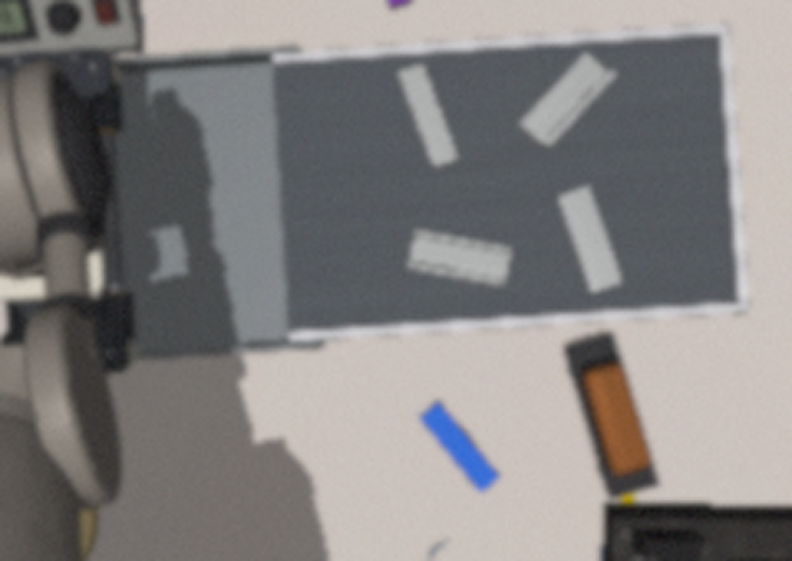

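The tray now slides under the open edge and looks square; its near walls pass beneath the plate at crop columns 300–320. I'll keep pushing until it stops.

Call:
send_rows:
  offset:
    - [-0.025, 0, 0]
    - [-0.05, 0, 0]
    - [-0.05, 0, 0]
  delta_rot:
    - [0, 0, 0]
    - [0, 0, 0]
    - [0, 0, 0]

```text
time: 4.92
tool_pos: [558.9, 216.9, 22.1]
tcp_rot: [3.138, -0.002, 1.652]
contact_force: [-0.6, 5.1, 3.7]
grip_width: 91.7
finger_force: 2.7
```

Call:
send_rows:
  offset:
    - [-0.02, 0, 0]
    - [-0.035, 0, 0]
    - [-0.035, 0, 0]
  delta_rot:
    - [0, 0, 0]
    - [0, 0, 0]
    - [0, 0, 0]

```text
time: 5.3
tool_pos: [559.3, 213.9, 22.1]
tcp_rot: [3.137, -0.004, 1.651]
contact_force: [1.1, 10.8, 4.0]
grip_width: 91.7
finger_force: 5.3
```

Run:
```python
from h import *
print(topl([559.3,213.9]))
c=json.load(open("cmd.json"));p=pl(-5,325-70.2+24); json.dump([*p,20+108.,c[3]],open("cmd.json","w"))
go(442.3,-107.8,130,.30)
```

```text
[np.float64(-3.6487023346182994), np.float64(256.4854517731432)]
{"offset": [[-0.695, -0.295, -0.004], [-0.695, -0.295, -0.004]], "delta_rot": [[0, 0, -0.0], [0, 0, -0.0]]}
{"offset": [[-0.694, -0.295, -0.004], [-0.694, -0.295, -0.004]], "delta_rot": [[0, 0, -0.0], [0, 0, -0.0]]}
{"offset": [[-0.695, -0.295, -0.005], [-0.695, -0.295, -0.005]], "delta_rot": [[0, 0, -0.0], [0, 0, -0.0]]}
{"offset": [[-0.694, -0.294, -0.004], [-0.694, -0.294, -0.004], [-0.694, -0.294, -0.004], [-0.694, -0.294, -0.004], [-0.694, -0.294, -0.004], [-0.694, -0.294, -0.004], [-0.694, -0.294, -0.004], [-0.694, -0.294, -0.004], [-0.694, -0.294, -0.004]], "delta_rot": [[0, 0, 0.215], [0, 0, 0.215], [0, 0, 0.215], [0, 0, 0.215], [0, 0, 0.215], [0, 0, 0.215], [0, 0, 0.215], [0, 0, 0.215], [0, 0, 0.215]]}
```

Call:
send_rows:
  offset:
    - [0.1, 0, 0]
    - [0.2, 0, 0]
    - [0.2, 0, -0.4]
    - [0.2, 0, -0.9]
    - [0.2, 0, -0.9]
  delta_rot:
    - [0, 0, 0]
    - [0, 0, 0]
    - [0, 0, 0]
    - [0, 0, 0]
    - [0, 0, 0]

```text
time: 5.92
tool_pos: [558.8, 237.1, 133.3]
tcp_rot: [3.132, -0.002, 1.653]
contact_force: [-0.8, 0.6, -0.3]
grip_width: 91.8
finger_force: 0.0
```

Call:
send_rows:
  offset:
    - [-0.695, -0.295, -0.004]
    - [-0.695, -0.295, -0.004]
  delta_rot:
    - [0, 0, 0]
    - [0, 0, 0]

```text
time: 6.18
tool_pos: [525.8, 148.2, 127.5]
tcp_rot: [-3.139, 0.001, 1.652]
contact_force: [-1.1, 0.1, -1.4]
grip_width: 91.6
finger_force: 0.0
```

Call:
send_rows:
  offset:
    - [-0.694, -0.295, -0.004]
    - [-0.694, -0.295, -0.004]
  delta_rot:
    - [0, 0, 0]
    - [0, 0, 0]

```text
time: 6.42
tool_pos: [497.4, 62.1, 128.1]
tcp_rot: [-3.139, 0.0, 1.651]
contact_force: [0.2, 1.2, 1.2]
grip_width: 91.7
finger_force: 0.0
```

Call:
send_rows:
  offset:
    - [-0.695, -0.295, -0.005]
    - [-0.695, -0.295, -0.005]
  delta_rot:
    - [0, 0, 0]
    - [0, 0, 0]

```text
time: 6.68
tool_pos: [469.1, -23.8, 128.8]
tcp_rot: [-3.14, 0.0, 1.651]
contact_force: [0.1, 0.2, 0.1]
grip_width: 91.8
finger_force: 0.0
```

Call:
send_rows:
  offset:
    - [-0.694, -0.294, -0.004]
    - [-0.694, -0.294, -0.004]
    - [-0.694, -0.294, -0.004]
    - [-0.694, -0.294, -0.004]
    - [-0.694, -0.294, -0.004]
    - [-0.694, -0.294, -0.004]
    - [-0.694, -0.294, -0.004]
    - [-0.694, -0.294, -0.004]
  delta_rot:
    - [0, 0, 0.215]
    - [0, 0, 0.215]
    - [0, 0, 0.215]
    - [0, 0, 0.215]
    - [0, 0, 0.215]
    - [0, 0, 0.215]
    - [0, 0, 0.215]
    - [0, 0, 0.215]
  grip: 0.7

```text
time: 7.68
tool_pos: [441.8, -107.5, 129.2]
tcp_rot: [-3.141, 0.001, 0.299]
contact_force: [0.2, 0.2, 0.3]
grip_width: 64.4
finger_force: 0.0
```

Run:
```python
from h import *
np.set_printoptions(precision=3,suppress=True)
o=get_obs();print(o["tool_pos"],o["tcp_rot"])
p0=o["tool_pos"];w=o["tcp_rot"][2]
print(p0-[442.3,-107.8,0],w)
a=optics.capture("side");save(cv2.resize(a[200:400,180:440],None,fx=3,fy=3),"grasp.png")
a=optics.capture("top");r=finder.pinpoint("catch_tray","top");print([topl(at_z("top",x["uv"],0)[0]) for x in r[:1]])
```

```text
[ 441.79  -107.493  129.248] [-3.141  0.001  0.299]
[ -0.51    0.307 129.248] 0.29909900267658607
[[np.float64(6.156670500896846), np.float64(183.42418841653927)]]
```

View pics/grasp.png

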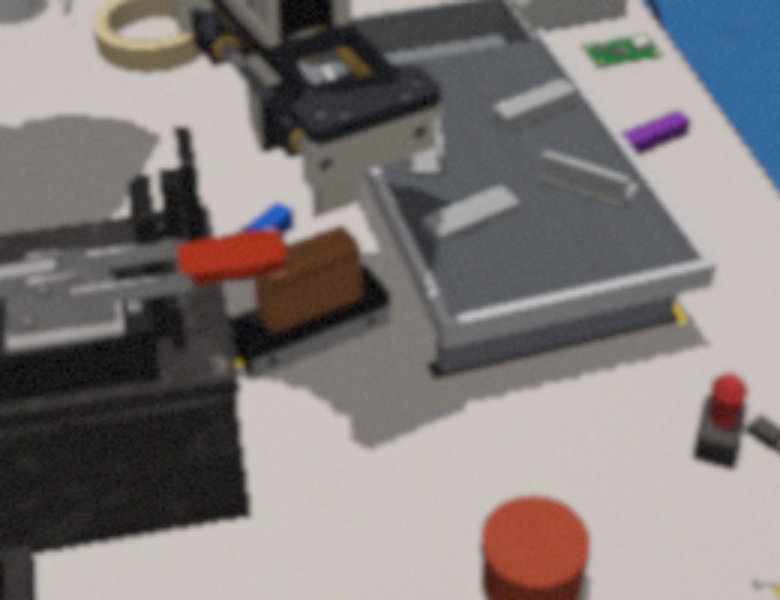

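Side view: the red tool handle (crop 230,255) and toolbox uprights (crop 185,160) sit close beside the scraper (crop 310,290). I'll grip 10 mm toward the plate side of the grip centre for clearance and descend in two stages.

Call:
send_rows:
  offset:
    - [0.05, 0, 0.1]
    - [0.05, 0, 0.3]
    - [0.05, 0, 0.4]
    - [0.05, 0, 0.4]
  delta_rot:
    - [0, 0, 0]
    - [0, 0, 0]
    - [0, 0, 0]
    - [0, 0, 0]

```text
time: 8.32
tool_pos: [447.5, -105.7, 80.9]
tcp_rot: [-3.14, 0.002, 0.302]
contact_force: [0.9, -0.3, 0.6]
grip_width: 64.3
finger_force: 0.0
```

Call:
send_rows:
  offset:
    - [0, 0, 0.12]
    - [0, 0, 0.24]
    - [0, 0, 0.35]
    - [0, 0, 0.35]
  delta_rot:
    - [0, 0, 0]
    - [0, 0, 0]
    - [0, 0, 0]
    - [0, 0, 0]

```text
time: 8.82
tool_pos: [447.7, -105.9, 39.5]
tcp_rot: [-3.141, 0.001, 0.302]
contact_force: [0.0, -0.5, -0.1]
grip_width: 64.2
finger_force: 0.0
```

Run:
```python
from h import *
o=get_obs();print(o["tool_pos"],o["contact_force"])
a=optics.capture("side");save(cv2.resize(a[200:350,200:400],None,fx=4,fy=4),"grasp2.png")
```

```text
[ 447.74250969 -105.90527668   39.49548482] [ 0.04969372 -0.47751997 -0.08506399]
```

View pics/grasp2.png

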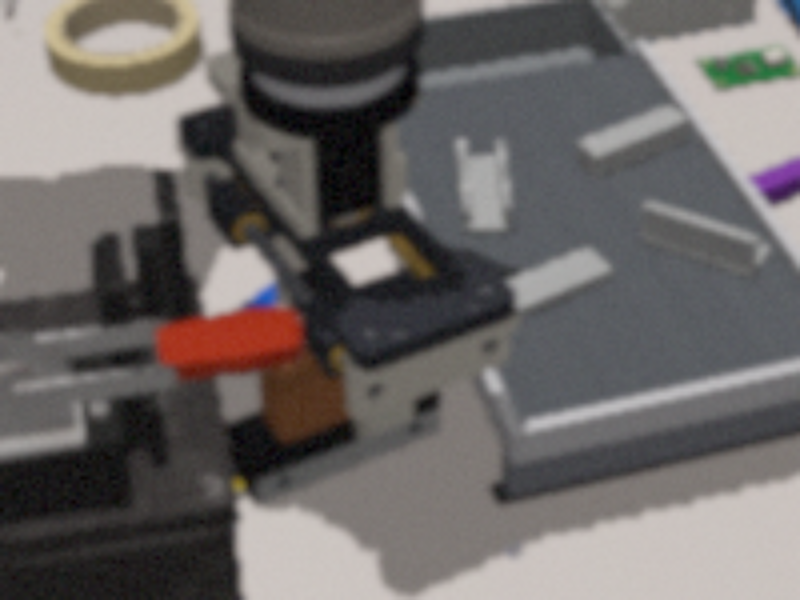

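The near finger stands in front of the wooden grip's plate-side half (crop 395,390) with no contact. Closing now.

Call:
send_rows:
  offset:
    - [0, 0, 0]
    - [0, 0, 0]
    - [0, 0, 0]
    - [0, 0, 0]
    - [0, 0, 0]
    - [0, 0, 0]
  delta_rot:
    - [0, 0, 0]
    - [0, 0, 0]
    - [0, 0, 0]
    - [0, 0, 0]
    - [0, 0, 0]
    - [0, 0, 0]
  grip: 0

```text
time: 9.62
tool_pos: [448.1, -106.1, 40.1]
tcp_rot: [3.142, -0.0, 0.302]
contact_force: [0.4, -1.1, 1.6]
grip_width: 26.1
finger_force: 30.0
```

Call:
send_rows:
  offset:
    - [0, 0, -0.08]
    - [0, 0, -0.5]
    - [0, 0, -0.95]
    - [0, 0, -0.95]
  delta_rot:
    - [0, 0, 0]
    - [0, 0, 0]
    - [0, 0, 0]
    - [0, 0, 0]

```text
time: 10.12
tool_pos: [450.3, -106.9, 158.0]
tcp_rot: [3.136, -0.007, 0.302]
contact_force: [0.4, -0.6, -2.6]
grip_width: 26.4
finger_force: 30.0
```

Run:
```python
from h import *
o=get_obs();print(o["tool_pos"],o["tcp_rot"],o["contact_force"])
a=optics.capture("side");save(cv2.resize(a[160:340,200:440],None,fx=3.3,fy=3.3),"lift.png")
for r in finder.pinpoint("scraper_grip","side")[:1]: print(r["uv"],at_z("side",r["uv"],o["tool_pos"][2]+14.5))
```

```text
[ 450.27130598 -106.88552801  157.99249862] [ 3.13605808 -0.00677063  0.30191851] [ 0.44853311 -0.60720208 -2.60732885]
[279.3, 240.4] [[ 439.97922478 -113.10815348  172.49249862]]
```

View pics/lift.png

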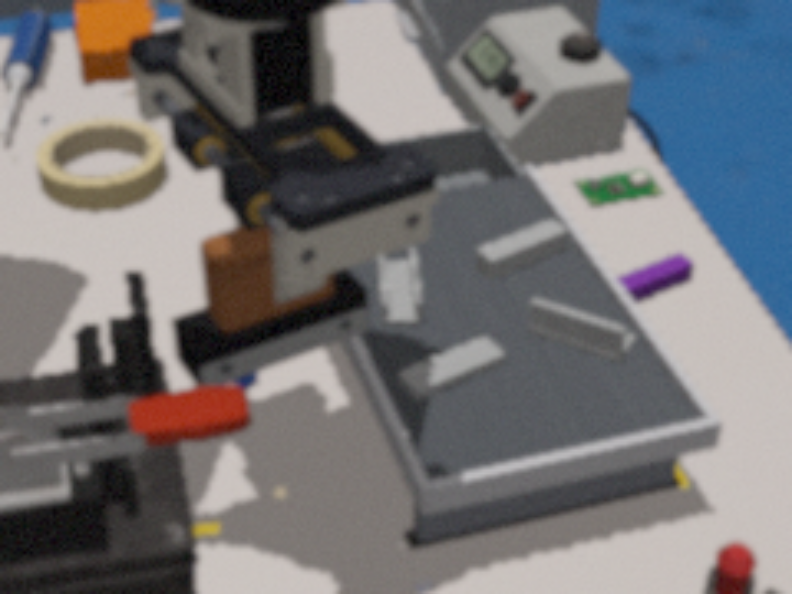

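Scraper lifted level in the gripper (crop 270,300) and the offcuts are undisturbed. Going to above the back of the plate, on the flat/channel side.

Run:
```python
from h import *
json.dump([448.0,-106.0,153.95,.302],open("cmd.json","w"))
go(*pl(-16.5,-103),130,PW)
print(pl(-16.5,-103))
for n in("flat","angle","channel","bar"):
  print(n,[np.round(topl(at_z("top",x,64)[0]),0) for x in {"flat":[(361.3,236.7)],"angle":[(354.7,195.6)],"channel":[(324.8,242.3)],"bar":[(316,199.8)]}[n]])
```

```text
{"offset": [[0.462, 0.316, 0.1], [0.462, 0.316, 0.1]], "delta_rot": [[0, 0, -0.0], [0, 0, -0.0]]}
{"offset": [[0.461, 0.316, 0.1], [0.461, 0.316, 0.1], [0.461, 0.316, 0.1]], "delta_rot": [[0, 0, 0.035], [0, 0, 0.035], [0, 0, 0.035]]}
[ 576.29598933 -145.41334826]
flat [array([-37., -42.])]
angle [array([ 47., -35.])]
channel [array([-43.,  32.])]
bar [array([44., 44.])]
```

Call:
send_rows:
  offset:
    - [0.462, 0.316, 0.1]
    - [0.462, 0.316, 0.1]
  delta_rot:
    - [0, 0, 0]
    - [0, 0, 0]

```text
time: 10.48
tool_pos: [513.4, -126.3, 138.6]
tcp_rot: [-3.139, 0.003, 0.302]
contact_force: [0.1, 0.8, -2.5]
grip_width: 25.9
finger_force: 30.0
```

Call:
send_rows:
  offset:
    - [0.461, 0.316, 0.1]
    - [0.461, 0.316, 0.1]
    - [0.461, 0.316, 0.1]
    - [0.461, 0.316, 0.1]
  delta_rot:
    - [0, 0, 0.035]
    - [0, 0, 0.035]
    - [0, 0, 0.035]
    - [0, 0, 0.035]

```text
time: 10.98
tool_pos: [575.1, -145.0, 129.9]
tcp_rot: [-3.141, 0.001, 0.083]
contact_force: [-0.1, 0.3, -2.4]
grip_width: 25.9
finger_force: 30.0
```

Call:
send_rows:
  offset:
    - [0, 0, 0.08]
    - [0, 0, 0.16]
    - [0, 0, 0.18]
    - [0, 0, 0.18]
    - [0, 0, 0.18]
  delta_rot:
    - [0, 0, 0]
    - [0, 0, 0]
    - [0, 0, 0]
    - [0, 0, 0]
    - [0, 0, 0]

```text
time: 11.6
tool_pos: [576.5, -145.6, 108.6]
tcp_rot: [3.141, -0.001, 0.082]
contact_force: [-1.1, 0.5, -3.1]
grip_width: 26.1
finger_force: 30.0
```

Run:
```python
from h import *
o=get_obs();print(topl(o["tool_pos"]),o["tool_pos"],o["tcp_rot"],o["contact_force"])
a=optics.capture("top");save(cv2.resize(a[160:290,250:430],None,fx=4.4,fy=4.4,interpolation=cv2.INTER_CUBIC),"land.png")
```

```text
[np.float64(-16.26892864654963), np.float64(-103.22718951584483)] [ 576.54510031 -145.62059876  108.64239316] [ 3.14140822e+00 -5.57663169e-04  8.18739027e-02] [-1.07970933  0.48429806 -3.07139019]
```

View pics/land.png

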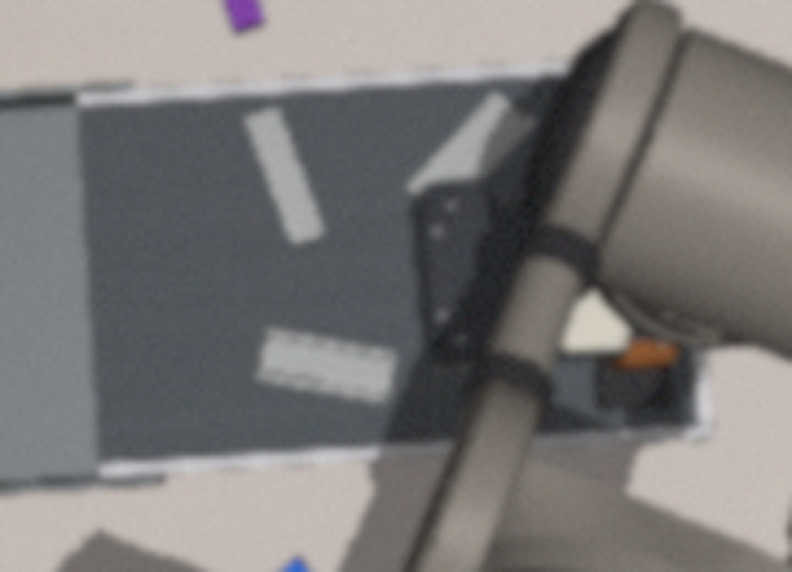

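The foot (crop 635,385) lies inside the back and side rims, behind the flat. Now the gentle touchdown.

Call:
send_rows:
  offset:
    - [0, 0, 0.015]
    - [0, 0, 0.03]
    - [0, 0, 0.04]
    - [0, 0, 0.04]
  delta_rot:
    - [0, 0, 0]
    - [0, 0, 0]
    - [0, 0, 0]
    - [0, 0, 0]

```text
time: 12.15
tool_pos: [576.4, -145.5, 103.9]
tcp_rot: [-3.142, -0.0, 0.082]
contact_force: [-0.1, 0.7, 2.0]
grip_width: 25.5
finger_force: 30.0
```

Call:
send_rows:
  offset:
    - [0, 0, 0.007]
    - [0, 0, 0.007]
    - [0, 0, 0.007]
  delta_rot:
    - [0, 0, 0]
    - [0, 0, 0]
    - [0, 0, 0]

```text
time: 12.52
tool_pos: [576.5, -145.6, 103.2]
tcp_rot: [3.141, -0.001, 0.082]
contact_force: [-0.1, 0.6, 4.9]
grip_width: 25.5
finger_force: 30.0
```

Call:
send_rows:
  offset:
    - [0, 0, 0.008]
    - [0, 0, 0.008]
  delta_rot:
    - [0, 0, 0]
    - [0, 0, 0]

```text
time: 12.78
tool_pos: [576.7, -145.6, 102.7]
tcp_rot: [3.141, -0.001, 0.082]
contact_force: [-0.9, 1.4, 8.3]
grip_width: 26.0
finger_force: 30.0
```

Call:
send_rows:
  offset:
    - [0, -0.03, 0]
    - [0, -0.08, 0]
    - [0, -0.13, 0]
    - [0, -0.18, 0]
    - [0, -0.23, 0]
    - [0, -0.28, 0]
    - [0, -0.32, 0]
    - [0, -0.36, 0]
  delta_rot:
    - [0, 0, 0]
    - [0, 0, 0]
    - [0, 0, 0]
    - [0, 0, 0]
    - [0, 0, 0]
    - [0, 0, 0]
    - [0, 0, 0]
    - [0, 0, 0]

```text
time: 13.78
tool_pos: [574.2, -104.4, 103.0]
tcp_rot: [3.137, -0.004, 0.083]
contact_force: [0.6, -6.6, 6.3]
grip_width: 25.6
finger_force: 30.0
```

Call:
send_rows:
  offset:
    - [0, -0.08, 0]
    - [0, -0.17, 0]
    - [0, -0.26, 0]
    - [0, -0.35, 0]
    - [0, -0.44, 0]
    - [0, -0.53, 0]
    - [0, -0.62, 0]
    - [0, -0.7, 0]
  delta_rot:
    - [0, 0, 0]
    - [0, 0, 0]
    - [0, 0, 0]
    - [0, 0, 0]
    - [0, 0, 0]
    - [0, 0, 0]
    - [0, 0, 0]
    - [0, 0, 0]

```text
time: 14.78
tool_pos: [567.5, -20.3, 103.0]
tcp_rot: [3.138, -0.004, 0.083]
contact_force: [0.1, -6.5, 6.2]
grip_width: 26.0
finger_force: 30.0
```

Run:
```python
from h import *
o=get_obs();print(topl(o["tool_pos"]),o["tool_pos"],o["contact_force"])
a=optics.capture("side");save(cv2.resize(a[170:330,240:440],None,fx=3.7,fy=3.7,interpolation=cv2.INTER_CUBIC),"mid.png")
```

```text
[np.float64(-14.918137674306406), np.float64(22.365202617173647)] [567.47903716 -20.34857436 103.02392163] [ 0.06021031 -6.52646137  6.22042178]
```

View pics/mid.png

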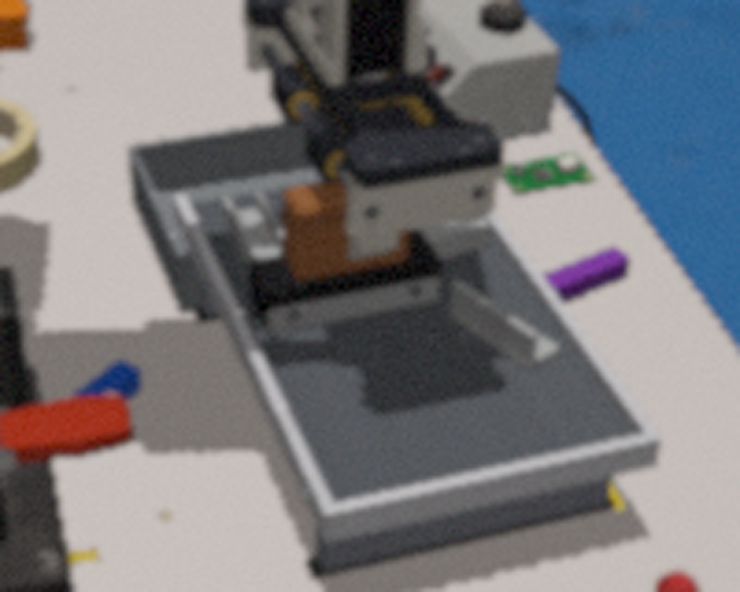

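The foot is flat on the plate, pushing the channel (crop 250,225) ahead, and the wiped side behind it is clear. Continuing to the edge.

Call:
send_rows:
  offset:
    - [0, -0.08, 0]
    - [0, -0.16, 0]
    - [0, -0.24, 0]
    - [0, -0.32, 0]
    - [0, -0.4, 0]
    - [0, -0.47, 0]
    - [0, -0.54, 0]
    - [0, -0.6, 0]
  delta_rot:
    - [0, 0, 0]
    - [0, 0, 0]
    - [0, 0, 0]
    - [0, 0, 0]
    - [0, 0, 0]
    - [0, 0, 0]
    - [0, 0, 0]
    - [0, 0, 0]

```text
time: 15.82
tool_pos: [561.6, 51.5, 103.0]
tcp_rot: [3.138, -0.004, 0.083]
contact_force: [1.5, -6.0, 7.7]
grip_width: 26.1
finger_force: 30.0
```

Call:
send_rows:
  offset:
    - [0, -0.05, 0]
    - [0, -0.1, 0]
    - [0, -0.15, 0]
    - [0, -0.2, 0]
    - [0, -0.24, 0]
    - [0, -0.27, 0]
    - [0, -0.27, 0]
  delta_rot:
    - [0, 0, 0]
    - [0, 0, 0]
    - [0, 0, 0]
    - [0, 0, 0]
    - [0, 0, 0]
    - [0, 0, 0]
    - [0, 0, 0]

```text
time: 16.7
tool_pos: [558.9, 84.2, 103.0]
tcp_rot: [3.139, -0.004, 0.083]
contact_force: [1.4, -4.3, 7.8]
grip_width: 25.9
finger_force: 30.0
```

Run:
```python
from h import *
o=get_obs();print(topl(o["tool_pos"]),o["tool_pos"],o["contact_force"])
a=optics.capture("side");save(cv2.resize(a[170:330,240:440],None,fx=3.7,fy=3.7,interpolation=cv2.INTER_CUBIC),"end1.png")
```

```text
[np.float64(-14.819446889337684), np.float64(127.30252128429031)] [558.87758761  84.23567711 102.99369518] [ 1.42953758 -4.32939295  7.84228644]
```

View pics/end1.png

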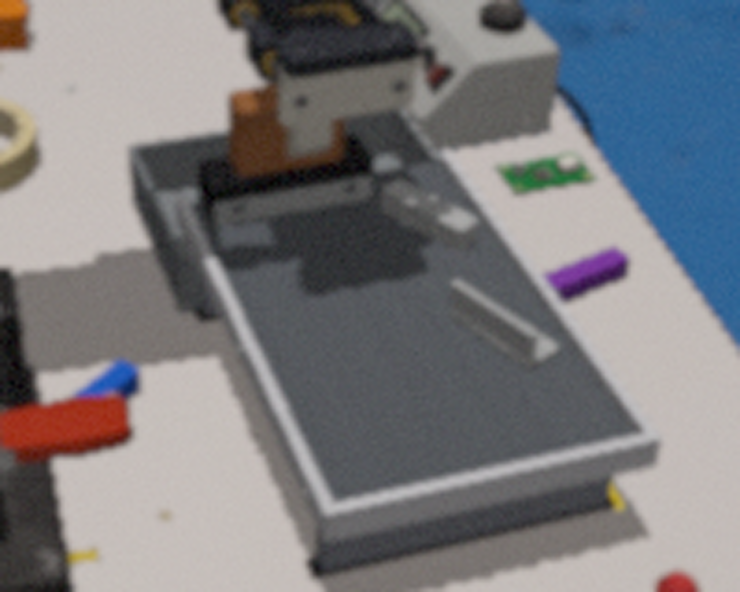

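Foot at the edge. The flat and channel are gone from the plate; the bar (crop 430,210) and angle (crop 500,320) remain on the far side. One small extra push, then lift and set up the second stroke.

Run:
```python
from h import *
w=.083; json.dump([*pl(-16.3,132.2),101.75+43.2,w],open("cmd.json","w"))
go(*pl(36.5,-103),145,PW)
plan([(*pl(36.5,-103),108,PW)])
```

```text
{"offset": [[0.147, 0.653, -0.0], [0.147, 0.653, -0.0]], "delta_rot": [[0, 0, -0.0], [0, 0, -0.0]]}
{"offset": [[0.146, 0.654, -0.0], [0.146, 0.654, -0.0]], "delta_rot": [[0, 0, -0.0], [0, 0, -0.0]]}
{"offset": [[0.147, 0.653, -0.0], [0.147, 0.653, -0.0], [0.147, 0.653, -0.0]], "delta_rot": [[0, 0, -0.0], [0, 0, -0.0], [0, 0, -0.0]]}
{"offset": [[-0.0, -0.0, 0.308]], "delta_rot": [[0, 0, -0.0]]}
```

Call:
send_rows:
  offset:
    - [0, -0.03, 0]
    - [0, -0.03, 0]
    - [0, -0.03, -0.05]
    - [0, -0.03, -0.36]
    - [0, -0.03, -0.36]
  delta_rot:
    - [0, 0, 0]
    - [0, 0, 0]
    - [0, 0, 0]
    - [0, 0, 0]
    - [0, 0, 0]

```text
time: 17.38
tool_pos: [558.6, 89.1, 147.0]
tcp_rot: [-3.141, -0.005, 0.082]
contact_force: [0.6, 0.2, -1.8]
grip_width: 25.9
finger_force: 30.0
```

Run:
```python
from h import *
np.set_printoptions(precision=0,suppress=True)
o=get_obs();print(o["tool_pos"],o["contact_force"])
for cam in("side",):
  optics.capture(cam)
  for n in("flat","angle","channel","bar"):
    for r in finder.pinpoint("offcut_"+n,cam)[:3]:
      print(cam,n,round(r["confidence"],2),np.array(r["uv"]),"plate",np.array(topl(at_z(cam,r["uv"],64)[0])),"tray",np.array(topl(at_z(cam,r["uv"],8)[0])))
```

```text
[559.  89. 147.] [ 1.  0. -2.]
side angle 0.86 [373. 261.] plate [ 42. -35.] tray [74. 28.]
side channel 0.66 [300. 227.] plate [-62. 120.] tray [-41. 199.]
side bar 0.85 [358. 232.] plate [51. 67.] tray [ 84. 140.]
side bar 0.6 [393. 248.] plate [100.  -9.] tray [138.  56.]
side bar 0.42 [265. 283.] plate [-176.  -37.] tray [-166.   26.]
```

Call:
send_rows:
  offset:
    - [0.147, 0.653, 0]
    - [0.147, 0.653, 0]
  delta_rot:
    - [0, 0, 0]
    - [0, 0, 0]

```text
time: 17.88
tool_pos: [581.4, 9.7, 143.9]
tcp_rot: [3.141, 0.001, 0.08]
contact_force: [-0.3, 0.8, -2.5]
grip_width: 26.1
finger_force: 30.0
```

Call:
send_rows:
  offset:
    - [0.146, 0.654, 0]
    - [0.146, 0.654, 0]
  delta_rot:
    - [0, 0, 0]
    - [0, 0, 0]

```text
time: 18.12
tool_pos: [605.2, -67.5, 144.0]
tcp_rot: [3.141, 0.001, 0.079]
contact_force: [-0.1, 0.5, -1.6]
grip_width: 25.9
finger_force: 30.0
```

Call:
send_rows:
  offset:
    - [0.147, 0.653, 0]
    - [0.147, 0.653, 0]
    - [0.147, 0.653, 0]
    - [0.147, 0.653, 0]
  delta_rot:
    - [0, 0, 0]
    - [0, 0, 0]
    - [0, 0, 0]
    - [0, 0, 0]

```text
time: 18.62
tool_pos: [628.4, -139.4, 144.6]
tcp_rot: [-3.14, 0.001, 0.083]
contact_force: [-0.7, 0.6, -3.0]
grip_width: 26.0
finger_force: 30.0
```

Call:
send_rows:
  offset:
    - [0, 0, 0.15]
    - [0, 0, 0.27]
    - [0, 0, 0.31]
    - [0, 0, 0.31]
    - [0, 0, 0.31]
  delta_rot:
    - [0, 0, 0]
    - [0, 0, 0]
    - [0, 0, 0]
    - [0, 0, 0]
    - [0, 0, 0]

```text
time: 19.25
tool_pos: [629.3, -141.2, 108.5]
tcp_rot: [3.141, -0.001, 0.082]
contact_force: [0.3, -0.4, -2.2]
grip_width: 25.6
finger_force: 30.0
```

Run:
```python
from h import *
np.set_printoptions(precision=1,suppress=True)
o=get_obs();print(o["tool_pos"],topl(o["tool_pos"]),o["contact_force"])
optics.capture("side")
for n,z in(("scraper_grip",54),("scraper_block",0)):
    for r in finder.pinpoint(n,"side")[:1]: print(n,r["confidence"],np.array(topl(at_z("side",r["uv"],o["tool_pos"][2]-40+z)[0])))
```

```text
[ 629.3 -141.2  108.5] [np.float64(36.71139898370639), np.float64(-103.23476597591899)] [ 0.3 -0.4 -2.2]
scraper_grip 0.57 [  20.3 -101. ]
scraper_block 0.69 [  26.  -101.9]
```

Call:
send_rows:
  offset:
    - [0, 0, 0.015]
    - [0, 0, 0.03]
    - [0, 0, 0.038]
    - [0, 0, 0.045]
    - [0, 0, 0.05]
    - [0, 0, 0.05]
  delta_rot:
    - [0, 0, 0]
    - [0, 0, 0]
    - [0, 0, 0]
    - [0, 0, 0]
    - [0, 0, 0]
    - [0, 0, 0]

```text
time: 20.15
tool_pos: [629.1, -141.3, 103.0]
tcp_rot: [3.141, -0.001, 0.082]
contact_force: [-1.9, 1.0, 7.2]
grip_width: 25.9
finger_force: 30.0
```

Call:
send_rows:
  offset:
    - [0, -0.03, 0]
    - [0, -0.08, 0]
    - [0, -0.13, 0]
    - [0, -0.18, 0]
    - [0, -0.23, 0]
    - [0, -0.28, 0]
    - [0, -0.32, 0]
    - [0, -0.36, 0]
  delta_rot:
    - [0, 0, 0]
    - [0, 0, 0]
    - [0, 0, 0]
    - [0, 0, 0]
    - [0, 0, 0]
    - [0, 0, 0]
    - [0, 0, 0]
    - [0, 0, 0]

```text
time: 21.15
tool_pos: [626.7, -99.9, 103.4]
tcp_rot: [3.138, -0.004, 0.082]
contact_force: [0.2, -5.2, 4.8]
grip_width: 26.0
finger_force: 30.0
```

Call:
send_rows:
  offset:
    - [0, -0.08, 0.005]
    - [0, -0.17, 0.005]
    - [0, -0.26, 0.005]
    - [0, -0.35, 0.005]
    - [0, -0.44, 0.005]
    - [0, -0.53, 0.005]
    - [0, -0.62, 0.005]
    - [0, -0.7, 0.005]
  delta_rot:
    - [0, 0, 0]
    - [0, 0, 0]
    - [0, 0, 0]
    - [0, 0, 0]
    - [0, 0, 0]
    - [0, 0, 0]
    - [0, 0, 0]
    - [0, 0, 0]

```text
time: 22.15
tool_pos: [620.2, -16.2, 103.1]
tcp_rot: [3.137, -0.005, 0.082]
contact_force: [1.1, -5.9, 6.5]
grip_width: 25.9
finger_force: 30.0
```

Call:
send_rows:
  offset:
    - [0, -0.08, 0]
    - [0, -0.16, 0]
    - [0, -0.24, 0]
    - [0, -0.32, 0]
    - [0, -0.4, 0]
    - [0, -0.47, 0]
    - [0, -0.54, 0]
    - [0, -0.6, 0]
  delta_rot:
    - [0, 0, 0]
    - [0, 0, 0]
    - [0, 0, 0]
    - [0, 0, 0]
    - [0, 0, 0]
    - [0, 0, 0]
    - [0, 0, 0]
    - [0, 0, 0]

```text
time: 23.15
tool_pos: [614.4, 55.6, 103.1]
tcp_rot: [3.138, -0.004, 0.082]
contact_force: [1.2, -6.1, 8.0]
grip_width: 26.0
finger_force: 30.0
```

Call:
send_rows:
  offset:
    - [0, -0.05, 0]
    - [0, -0.1, 0]
    - [0, -0.15, 0]
    - [0, -0.2, 0]
    - [0, -0.24, 0]
    - [0, -0.27, 0]
    - [0, -0.3, 0]
    - [0, -0.3, 0]
  delta_rot:
    - [0, 0, 0]
    - [0, 0, 0]
    - [0, 0, 0]
    - [0, 0, 0]
    - [0, 0, 0]
    - [0, 0, 0]
    - [0, 0, 0]
    - [0, 0, 0]

```text
time: 24.15
tool_pos: [611.3, 91.9, 103.1]
tcp_rot: [3.139, -0.004, 0.083]
contact_force: [1.1, -4.1, 8.5]
grip_width: 25.8
finger_force: 30.0
```

```bash
cat > offs.py <<'E'
from h import *
np.set_printoptions(precision=0,suppress=True)
o=get_obs();print(o["tool_pos"],topl(o["tool_pos"]),o["contact_force"])
for cam in("side","top"):
  optics.capture(cam)
  for n in("flat","angle","channel","bar"):
    for r in finder.pinpoint("offcut_"+n,cam)[:2]:
      print(cam,n,round(r["confidence"],2),np.array(r["uv"]),"plate",np.array(topl(at_z(cam,r["uv"],64)[0])),"tray",np.array(topl(at_z(cam,r["uv"],8)[0])))
E
python3 offs.py
```

```text
[611.  92. 103.] [np.float64(38.048888167398246), np.float64(130.62784359206725)] [ 1. -4.  8.]
side channel 0.73 [322. 218.] plate [ -7. 139.] tray [ 20. 219.]
side channel 0.67 [298. 225.] plate [-66. 129.] tray [-45. 208.]
side bar 0.53 [267. 281.] plate [-172.  -32.] tray [-162.   31.]
side bar 0.51 [398. 245.] plate [113.  -2.] tray [153.  64.]
top flat 0.73 [266. 241.] plate [-32. 150.] tray [-29. 155.]
top flat 0.25 [270. 217.] plate [ 15. 138.] tray [ 20. 144.]
top angle 0.45 [267. 216.] plate [ 17. 146.] tray [ 23. 151.]
top channel 0.47 [468. 254.] plate [ -87. -254.] tray [ -87. -269.]
top channel 0.4 [260. 254.] plate [-57. 163.] tray [-55. 170.]
top bar 0.7 [303. 153.] plate [141.  63.] tray [152.  65.]
top bar 0.6 [322. 301.] plate [-160.   45.] tray [-163.   46.]
```

Run:
```python
from h import *
json.dump([*pl(36.9,132.2),101.2+84,.083],open("cmd.json","w"))
go(448,-106,165,.302)
```

```text
{"offset": [[-0.494, 0.515, 0.056], [-0.494, 0.515, 0.056]], "delta_rot": [[0, 0, -0.0], [0, 0, -0.0]]}
{"offset": [[-0.495, 0.514, 0.056], [-0.495, 0.514, 0.056]], "delta_rot": [[0, 0, -0.0], [0, 0, -0.0]]}
{"offset": [[-0.494, 0.515, 0.056], [-0.494, 0.515, 0.056], [-0.494, 0.515, 0.056]], "delta_rot": [[0, 0, -0.035], [0, 0, -0.035], [0, 0, -0.035]]}
```

Call:
send_rows:
  offset:
    - [0, 0, -0.05]
    - [0, 0, -0.4]
    - [0, 0, -0.7]
    - [0, 0, -0.7]
  delta_rot:
    - [0, 0, 0]
    - [0, 0, 0]
    - [0, 0, 0]
    - [0, 0, 0]

```text
time: 25.15
tool_pos: [611.2, 93.5, 188.0]
tcp_rot: [-3.141, -0.006, 0.082]
contact_force: [0.2, 0.2, -2.8]
grip_width: 26.1
finger_force: 30.0
```

Call:
send_rows:
  offset:
    - [-0.494, 0.515, 0.056]
    - [-0.494, 0.515, 0.056]
  delta_rot:
    - [0, 0, 0]
    - [0, 0, 0]

```text
time: 25.4
tool_pos: [552.5, 25.5, 176.0]
tcp_rot: [-3.141, 0.006, 0.081]
contact_force: [-0.2, 0.1, -2.5]
grip_width: 26.1
finger_force: 30.0
```

Call:
send_rows:
  offset:
    - [-0.495, 0.514, 0.056]
    - [-0.495, 0.514, 0.056]
  delta_rot:
    - [0, 0, 0]
    - [0, 0, 0]

```text
time: 25.65
tool_pos: [498.4, -40.8, 169.6]
tcp_rot: [-3.14, 0.005, 0.08]
contact_force: [1.4, -0.0, -1.7]
grip_width: 26.3
finger_force: 30.0
```

Call:
send_rows:
  offset:
    - [-0.494, 0.515, 0.056]
    - [-0.494, 0.515, 0.056]
    - [-0.494, 0.515, 0.056]
    - [-0.494, 0.515, 0.056]
  delta_rot:
    - [0, 0, -0.035]
    - [0, 0, -0.035]
    - [0, 0, -0.035]
    - [0, 0, -0.035]

```text
time: 26.15
tool_pos: [447.4, -105.6, 164.3]
tcp_rot: [-3.14, 0.001, 0.301]
contact_force: [0.1, 0.0, -2.2]
grip_width: 26.3
finger_force: 30.0
```

```bash
python3 offs.py
python3 - <<'E'
from h import *
# grey-bright blobs on plate / in tray from the top picture, rectified in plate coords at given heights
a=optics.capture("top"); g=cv2.cvtColor(a,cv2.COLOR_RGB2GRAY)
def rect(z,x0,x1,y0,y1,s=2):
    X,Y=np.meshgrid(np.arange(x0,x1,1/s),np.arange(y0,y1,1/s)); 
    W=np.c_[PC[0]+X.ravel()*np.cos(PW)-Y.ravel()*np.sin(PW),PC[1]+X.ravel()*np.sin(PW)+Y.ravel()*np.cos(PW),np.full(X.size,z)]
    uv=proj("top",W).astype(np.float32).reshape(*X.shape,2)
    return cv2.remap(g,uv[...,0],uv[...,1],1)
for nm,z,b in(("plate",64,(-76,76,-128,136)),("tray",12,(-90,90,152,238))):
    m=rect(z,*b); t=(m>135).astype(np.uint8); n,l,st,ce=cv2.connectedComponentsWithStats(t)
    print(nm,np.median(m),np.percentile(m,[1,99]))
    for i in range(1,n):
        if st[i,4]>150: print(ce[i]/2+[b[0],b[2]],st[i,2:4]/2,st[i,4]/4)
E
```

```text
[ 447. -106.  164.] [np.float64(-141.63566574519123), np.float64(-52.59976797753317)] [ 0.  0. -2.]
side angle 0.37 [422. 347.] plate [  28. -262.] tray [  59. -222.]
side bar 0.72 [395. 246.] plate [105.  -6.] tray [144.  60.]
side bar 0.56 [265. 280.] plate [-174.  -30.] tray [-164.   34.]
top flat 0.75 [264. 239.] plate [-29. 153.] tray [-26. 159.]
top flat 0.59 [259. 253.] plate [-55. 165.] tray [-53. 172.]
top angle 0.54 [269. 216.] plate [ 18. 141.] tray [ 23. 146.]
top channel 0.62 [262. 255.] plate [-60. 160.] tray [-59. 167.]
top bar 0.73 [268. 195.] plate [ 60. 141.] tray [ 67. 147.]
top bar 0.65 [302. 152.] plate [143.  66.] tray [155.  68.]
plate 84.0 [49. 87.]
tray 125.0 [ 91. 166.]
[  9.39955865 160.74241006] [155.5  21. ] 1869.25
[-54.43125    177.38392857] [24.5 16. ] 140.0
[-39.49723757 182.56353591] [ 6. 11.] 45.25
```

Plate is clear, and all four offcuts are found inside the tray in plate coordinates: bar (67,147), angle (23,146), flat (-26,159) and channel (-59,167). Setting the scraper back at its old spot.

Call:
send_rows:
  offset:
    - [0, 0, 0.3]
    - [0, 0, 0.6]
    - [0, 0, 0.85]
    - [0, 0, 0.95]
    - [0, 0, 0.95]
    - [0, 0, 0.95]
  delta_rot:
    - [0, 0, 0]
    - [0, 0, 0]
    - [0, 0, 0]
    - [0, 0, 0]
    - [0, 0, 0]
    - [0, 0, 0]

```text
time: 27.45
tool_pos: [448.4, -106.3, 52.0]
tcp_rot: [3.14, -0.002, 0.302]
contact_force: [-0.2, -0.5, -2.6]
grip_width: 26.1
finger_force: 30.0
```

Call:
send_rows:
  offset:
    - [0, 0, 0.04]
    - [0, 0, 0.07]
    - [0, 0, 0.09]
    - [0, 0, 0.095]
    - [0, 0, 0.095]
  delta_rot:
    - [0, 0, 0]
    - [0, 0, 0]
    - [0, 0, 0]
    - [0, 0, 0]
    - [0, 0, 0]

```text
time: 28.08
tool_pos: [447.6, -106.0, 40.1]
tcp_rot: [3.141, -0.0, 0.302]
contact_force: [-1.5, 1.2, 4.2]
grip_width: 25.6
finger_force: 30.0
```

Standing on the table (4.2 N upward). Release and retreat.

Call:
send_rows:
  offset:
    - [0, 0, 0]
    - [0, 0, 0]
    - [0, 0, 0]
    - [0, 0, 0]
    - [0, 0, 0]
  delta_rot:
    - [0, 0, 0]
    - [0, 0, 0]
    - [0, 0, 0]
    - [0, 0, 0]
    - [0, 0, 0]
  grip: 0.7

```text
time: 28.7
tool_pos: [447.5, -106.0, 39.6]
tcp_rot: [-3.141, -0.0, 0.302]
contact_force: [-0.8, -0.0, -0.8]
grip_width: 64.1
finger_force: 0.0
```

Call:
send_rows:
  offset:
    - [0, 0, -0.15]
    - [0, 0, -0.5]
    - [0, 0, -0.95]
    - [0, 0, -0.95]
    - [0, 0, -0.95]
  delta_rot:
    - [0, 0, 0]
    - [0, 0, 0]
    - [0, 0, 0]
    - [0, 0, 0]
    - [0, 0, 0]

```text
time: 29.32
tool_pos: [447.1, -105.8, 153.1]
tcp_rot: [-3.141, 0.0, 0.302]
contact_force: [-0.2, 0.1, -0.6]
grip_width: 64.3
finger_force: 0.0
```

Call:
send_rows:
  offset:
    - [-0.1, -0.4, -0.3]
    - [-0.2, -0.8, -0.5]
    - [-0.2, -0.8, -0.5]
    - [-0.2, -0.8, -0.5]
  delta_rot:
    - [0, 0, 0]
    - [0, 0, 0]
    - [0, 0, 0]
    - [0, 0, 0]

```text
time: 29.82
tool_pos: [395.8, -21.6, 212.5]
tcp_rot: [-3.141, 0.002, 0.302]
contact_force: [0.2, -0.2, -0.2]
grip_width: 64.0
finger_force: 0.0
```

```bash
python3 offs.py
python3 - <<'E'
from h import *
np.set_printoptions(precision=1,suppress=True)
for cam in("side","top"):
  for n,z in(("scraper_grip",54),("scraper_block",0),("tin",0),("tape",0),("stamp",0)):
    for r in finder.pinpoint(n,cam)[:1]: print(cam,n,round(r["confidence"],2),at_z(cam,r["uv"],z)[0][:2])
r=finder.pinpoint("catch_tray","top");print("tray",[topl(at_z("top",x["uv"],0)[0]) for x in r[:1]])
E
```

```text
[396. -22. 213.] [np.float64(-186.0782839176331), np.float64(35.3641229851878)] [ 0. -0. -0.]
side bar 0.54 [396. 247.] plate [105.  -8.] tray [144.  58.]
side bar 0.54 [265. 280.] plate [-175.  -29.] tray [-165.   34.]
top flat 0.8 [266. 243.] plate [-36. 150.] tray [-34. 156.]
top angle 0.69 [268. 220.] plate [ 10. 144.] tray [ 15. 149.]
top channel 0.67 [262. 253.] plate [-56. 160.] tray [-54. 167.]
top bar 0.65 [303. 152.] plate [142.  64.] tray [154.  66.]
top bar 0.48 [322. 304.] plate [-167.   45.] tray [-171.   46.]
side scraper_block 0.81 [ 434.9 -110.6]
side tin 0.9 [ 521.6 -316.9]
side tape 0.56 [366.3 271.1]
side stamp 0.57 [ 663.5 -250.4]
top scraper_grip 0.62 [ 446.7 -114. ]
top scraper_block 0.87 [ 435.9 -105.4]
top tin 0.58 [ 527.  -312.7]
top tape 0.69 [375.7 260. ]
top stamp 0.55 [ 666.5 -251.9]
tray [[np.float64(-1.5061236991890858), np.float64(184.33435467320692)]]
```

```bash
python3 -c "
from h import *
print(ticket.close_job())"
```

```text
the job is handed in; nothing more can be done
None
```

I handed the job in at about 31 s of the 72 s allowed; no verdict came back. The tray is home against the stand, the plate is clear, the scraper block stands upright in its old place, and the tin, tape roll and stamp are where they were. The last check found the flat, angle and channel in the tray. It missed the bar, which the check before had placed in the tray.

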